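Prop the gift chest, add the soap, and let the lid down

TASK

Raise the lid of the dark wooden chest and lock its folding brass stay by drawing the knee past straight against its stop, then let go. Take the blue soap that stands on edge in the wooden rack, lay it flat on the table and let it go, then take it up again and lay it flat in the empty right-hand bay beside the pink soap while the stay still holds the lid. Then break the stay's knee and lower the lid gently until it is fully shut, without letting it drop and without disturbing the things standing about.

Things in the scene. Friction and masses are not known exactly. Their poses are not given: they have to be found in the camera images.
- chest: Dark wooden chest, fixed, 170 (x) x 256 (y) x 85 mm high without lid, walls and floor 8 mm. Origin under its centre; x to its back, y to its left, z up. A low divider (6 mm wide, top 19.5 mm up) at y = 13 mm: left bay (y 16 to 120) holds the pink soap, right bay (y -120 to 10) is empty. Folding brass stay on its right outer side: lower arm 108 mm (chest to knee), upper 127 mm (knee to lid).
- lid_hinge (a point): Middle of the lid's hinge line, at the top of the chest's back edge; the hinge line runs along the chest's y. Axes as the chest's.
- lid (a joint): Lid angle, rad: 0 shut, growing as it opens; 1.55 when the stay is straight (about 1.54 locked). The lid weighs about 0.35 kg; the stiff stay holds it by friction when it is nearly upright, lower down it falls shut.
- lid_bar (a point): Middle of the lid's brass bar handle, 10 mm thick, 90 mm long along the chest's y, 33 mm clear in front of the lid's edge on an arm at each end. Lid shut: 208 mm in front of the hinge line, 6 mm above it; it turns with the lid about that line. Pinched front to back it can turn between the fingers.
- stay_knee (a joint): Knee of the stay, rad: 0 folded (lid shut), grows as the lid rises; 2.73 when the arms are in line; stop at 2.93, past straight: locked. Lifting the lid cannot carry it through straight: draw the knee itself by its handle up and to the front (turning about stay_pivot) until the stop; back and down breaks it. Friction some 2 to 5 N at the handle.
- knee_handle (a point): Black knee handle, middle of the part to grip: round bar 14 mm thick, 50 mm long along the chest's y, standing out to the right from the knee, from 17 to 67 mm outside the chest's right side (this point 46 mm). Fixed to the lower arm: moves in a circle of 108 mm radius about stay_pivot; as the lid rises it comes up and to the front.
- stay_pivot (a point): On the axis of the stay's lower pivot, 46 mm outside the chest's right side, level along y with knee_handle (so the line between the two points is the direction of the lower arm). Axes as the chest's.
- bay (a point): Where the blue soap's centre is to come to rest in the empty right bay: 20 mm in front of and 55 mm to the right of the chest's middle, 22 mm above the table. Axes as the chest's.
- blue_soap_centre (a point): Centre of the blue soap, 60 (its x) x 85 (its y) x 28 mm (its z) with rounded edges, 0.1 kg. At the start it stands on a long edge in the rack: its x upright, its centre 38 mm above the table. Lying flat its z is vertical (either way up).
- pink_soap_centre (a point): Centre of the pink soap, of the same size, lying flat in the chest's left bay; it stays there.
- rack: Light wooden soap rack, fixed, 112 (x) x 62 (y) x 24 mm high; origin under its centre. Its slot along x is 32 mm wide, with the floor 8 mm up; the side walls end 24 mm above the table, so the upper 44 mm of the soap stand free.
- red_spool: Bystander: spool of red ribbon, 73 x 66 x 24 mm, lying; origin under its centre.
- tape: Bystander: roll of tape, 93 x 91 x 48 mm; origin under its centre.
- globe: Bystander: red ornament, 60 x 60 x 73 mm; origin under its centre.
- bell: Bystander: counter bell, 86 x 86 x 62 mm; origin under its centre.
Not all that is in view belongs to the job. What is meant by the part that bears blue_soap_centre is not turquoise, and is the larger of those in its own colour.

How it is judged:
By the outcome, as a careful person would: the job done as asked, in the order asked, and still so for the second after the job is handed in, with the robot touching nothing.
It also fails if it takes over 72 s, if anything falls off the work surface, if the arm or the gripper's body presses on something with over 40 N, if the wrist force passes 120 N, or if a joint passes its speed limit or range.

ROBOT

A 6-joint arm with a two-finger parallel gripper is mounted at the origin on a cart in front of the work surface, level with it; the furniture and walls round the work are solid. World frame = base frame: x ahead of the robot, y to its left, z up, the work surface at z = 0. Lengths are in m, angles in rad, forces in N, time in s.
With the tool pointing down it reaches from about 0.25 to 0.775 m from the base axis. Payload 4 kg.
Tool frame: the origin (TCP) lies between the finger pads; the fingertips stand 14 mm ahead of it and the grasp point (between the pads) lies 5 mm behind it; z points along the fingers, y is the line along which they close (so a half turn about z gives the same grasp; the last joint's range is limited). The gripper opens to 94 mm and grips with 3 to 60 N. Pads are 16 mm wide; open, the fingers measure 119 mm over their backs; the gripper's body (75 mm by 177 mm) begins 78 mm behind the grasp point.
Start: joints at [-1.43, 0.087, 1.371, -0, 1.684, -0.103], TCP at [0.133, -0.534, 0.191] pointing down, gripper open.
Joint ranges: [-3.1, 3.1], [-0.76, 2.03], [0.27, 2.55], [-1.08, 4.22], [0.17, 2.65], [-2.57, 2.57]. Speed limits (rad/s): [2.79, 2.79, 3.14, 3.14, 3.14, 3.14].

INTERFACE

Orientations are given as [roll, pitch, yaw] about the fixed x, y, z axes, in that order (R = Rz(yaw) Ry(pitch) Rx(roll)).
In Python, from bench import robot, snapshot gives the robot as it stands.
- The arm moves only by the tool carry_out, never from a script. Its argument "motion" is text: rows parted by semicolons, each of 4 numbers parted by spaces: the shift along the tool's x, y, z each as a share of 0.15 m, from -1 to 1, then the turn about the tool's z as a share of 180 degrees, from -1 to 1. A call has exactly 8 rows; each row is the pose to reach, as a shift and turn from the pose commanded when the call began, along the tool's axes at that moment, turning the shorter way round; what a row does not reach only later rows make up. A row lasts 1/10 s, in which the tool goes at most 50 mm and 8.59 degrees, less where a joint would pass 70% of its speed; a pose out of reach is approached as far as the arm can. A call with a number of a shift or a turn outside -1 to 1 is refused whole. A call with a gripper value outside its range is refused whole. "grip" is the opening, from -1 (shut) to 1 (fully open), set as the call begins (left out, the last holds). The fingers move at their own pace and stop on an object; the grip force is fixed at half the most. Time passes only in rows, so rows that repeat a pose let the fingers close, or fill a call up. It gives the time, the measured TCP pose, the force, the opening and the grip force at its end, in the units of the state.
- robot.get_obs(): the state, without advancing time (a new reading comes with each control period).
- snapshot(name): name is "side" or "top"; returns a dict with "image" (400x640x3 uint8, red, green, blue), "fx", "fy", "cx", "cy" (pixels), "pose" (4x4, takes a point from camera to world coordinates). Camera axes: x right, y up, looking along -z (the intrinsics and any distortion apply to the point x, -y, -z); pixel columns grow to the right and rows downward; lengths in m; the calibration is good to about 2 mm. A picture is of the moment at which its call begins. There is no depth.
- robot.close_job(): hands the job in; it is judged then, once.
The state is a dict: "time": time; "joint_positions": joint angles; "qvel": joint speeds; "joint_torque": joint torques, N m; "tool_pos": TCP position; "ee_rot": TCP orientation; "wrist_force": force on the tool from outside, world axes, zero at the start; "wrist_torque": the same for the moment, N m; "width": finger opening in m; "finger_force": force on a finger pad.
Only numpy, scipy, OpenCV 4.12 (cv2) and the standard library are available. Lean on these libraries where they do the work, as an engineer would, in place of code of your own. Each camera call takes 0.05 s, during which the arm holds its last target. There are 200 camera calls.

## Working session

There is one attempt and no reset: what is moved stays moved. The work goes in short steps, Python scripts to look and compute and a tool call to move; the robot and the scene stay as the last step left them, time stands still between calls to the robot, and variables do not carry over. Pictures are saved under pics/ and viewed, at most 10 in all, crops included, and the job is handed in when it is done.

Besides the shell and the picture viewer there is one more tool, called after ">>>" as a command line: name --argument value ..., lists and objects as JSON in quotes. carry_out: Moves the arm, as the interface text tells. Shift numbers are shares of 0.15 m and turn numbers shares of 180 degrees, none past 1 either way. Its arguments: {"type":"object","properties":{"motion":{"type":"string"},"grip":{"type":"number"}},"required":["motion"]}

```bash
ls; mkdir -p pics; python3 - <<'E'
from bench import robot, snapshot
import cv2,numpy as np
for n in("side","top"):
    s=snapshot(n); cv2.imwrite(f"pics/{n}0.png",s["image"][:,:,::-1]); print(n,s["fx"],s["fy"],s["cx"],s["cy"],[k for k in s],np.round(s["pose"],4).tolist())
print(robot.get_obs())
E
```

```text
pics
side 417.23138959934556 417.23138959934556 316.79182983763224 197.42659447181072 ['image', 'fx', 'fy', 'cx', 'cy', 'pose'] [[0.9994, -0.0143, -0.0323, 0.4861], [-0.0239, 0.3989, -0.9167, -1.4249], [0.026, 0.9169, 0.3983, 0.6588], [0.0, 0.0, 0.0, 1.0]]
top 475.21654644139244 475.21654644139244 325.90283353543316 194.430259271154 ['image', 'fx', 'fy', 'cx', 'cy', 'pose'] [[-0.02, 0.9843, -0.1752, 0.3095], [-0.9998, -0.0199, 0.0023, -0.0871], [-0.0012, 0.1753, 0.9845, 1.3875], [0.0, 0.0, 0.0, 1.0]]
{'time': 0.1, 'joint_positions': array([-1.43007259e+00,  8.79026480e-02,  1.37208518e+00, -2.23192403e-05,
        1.68357271e+00, -1.03065620e-01]), 'qvel': array([-1.24985111e-03, -1.38670683e-03, -2.66970906e-03,  8.67862289e-05,
        1.75989849e-04, -1.43821308e-04]), 'joint_torque': array([ 1.87851569e-03, -3.41250587e+01, -3.03301084e+01,  7.20838364e-02,
        3.03464534e-02, -9.86406417e-05]), 'tool_pos': array([ 0.13269402, -0.53322795,  0.18951855]), 'ee_rot': array([-3.13963293e+00, -1.80397619e-04,  2.43786691e-01]), 'wrist_force': array([0.24944272, 0.39570764, 0.30854791]), 'wrist_torque': array([ 0.01274067, -0.02066546,  0.03534566]), 'finger_force': 0.0, 'width': 0.09374898761526608}
```

View pics/side0.png

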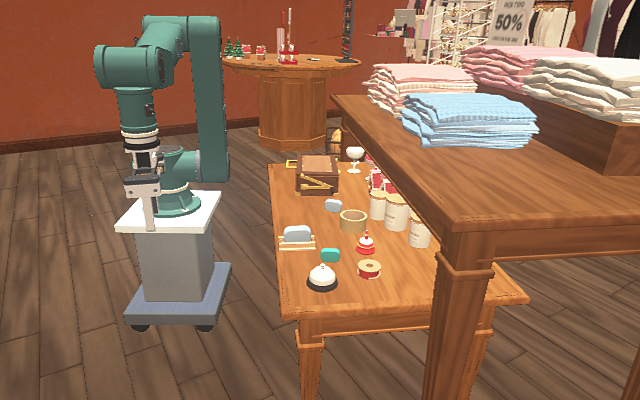

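View pics/top0.png

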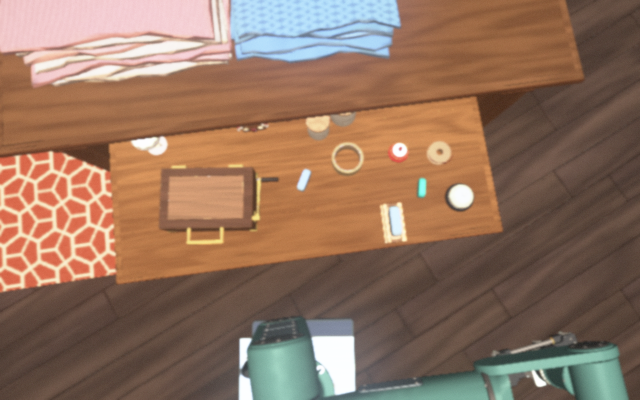

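The blue candidates in the top view are the soap in the rack (396,222), a small blue one lying on the table (304,180) and a turquoise one (422,187). The one in the rack is the larger blue one and stands on edge in the rack, as described. I'll confirm this in an enlarged crop.

```bash
python3 - <<'E'
import cv2,numpy as np
t=cv2.imread("pics/top0.png"); s=cv2.imread("pics/side0.png")
a=cv2.resize(t[130:250,150:350],None,fx=4,fy=4,interpolation=cv2.INTER_CUBIC)
cv2.imwrite("pics/c1.png",a)
b=np.hstack([cv2.resize(t[130:250,370:480],None,fx=3.6,fy=3.6,interpolation=cv2.INTER_CUBIC),cv2.resize(s[150:300,270:380],None,fx=3.6,fy=3.6,interpolation=cv2.INTER_CUBIC)[:432]])
b2=cv2.resize(s[145:300,270:380],None,fx=3.6,fy=3.6,interpolation=cv2.INTER_CUBIC)
o=np.zeros((558,792,3),np.uint8); o[:432,:396]=b[:,:396]; o[:558,396:]=b2
cv2.imwrite("pics/c2.png",o)
E
```

```text
(no output)
```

View pics/c1.png

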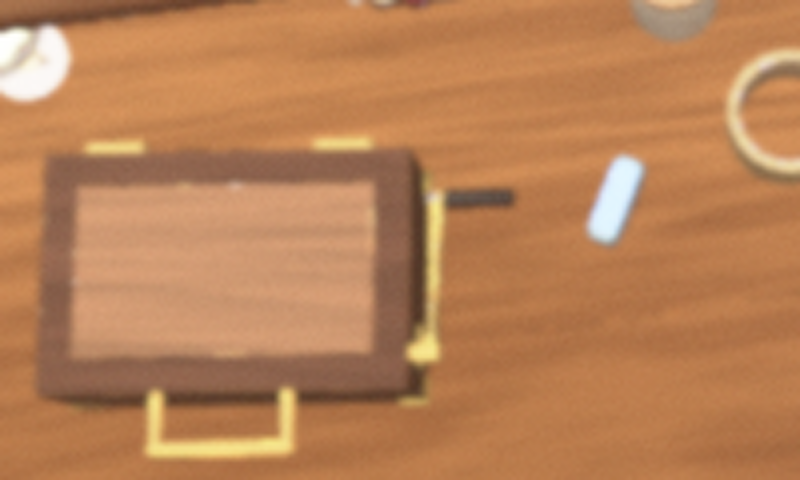

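View pics/c2.png

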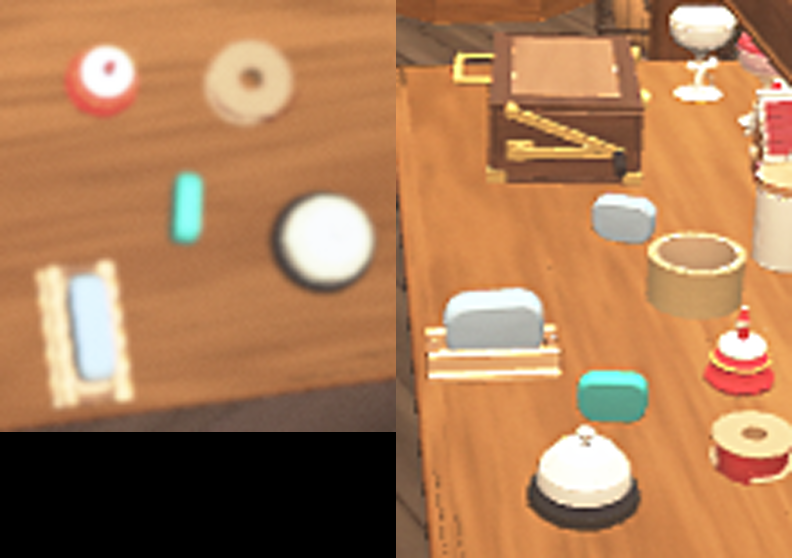

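The crops confirm it: the rack soap (top 396,222) is clearly larger than the other blue soap (top 304,180). The chest lid, bar (top ~205,242) and black knee handle (top ~270,179) can all be seen.

```bash
cat > h.py <<'E'
import numpy as np
from scipy.spatial.transform import Rotation as Rn
C={"side":(417.2314,316.792,197.4266,np.array([[0.9994,-0.0143,-0.0323,0.4861],[-0.0239,0.3989,-0.9167,-1.4249],[0.026,0.9169,0.3983,0.6588]])),
"top":(475.2165,325.9028,194.4303,np.array([[-0.02,0.9843,-0.1752,0.3095],[-0.9998,-0.0199,0.0023,-0.0871],[-0.0012,0.1753,0.9845,1.3875]]))}
def ray(c,u,v):
    f,cx,cy,P=C[c]; return P[:,3],P[:,:3]@np.array([(u-cx)/f,-(v-cy)/f,-1])
def at(c,u,v,z):
    o,d=ray(c,u,v); return o+d*(z-o[2])/d[2]
def proj(c,p):
    f,cx,cy,P=C[c]; q=P[:,:3].T@(np.asarray(p)-P[:,3]); return np.array([cx+f*q[0]/-q[2],cy+f*q[1]/q[2]])
def tri(a,b):
    A=[];B=[]
    for c,uv in(("top",a),("side",b)):
        o,d=ray(c,*uv); d=d/np.linalg.norm(d); M=np.eye(3)-np.outer(d,d); A.append(M);B.append(M@o)
    return np.linalg.lstsq(np.vstack(A),np.hstack(B),rcond=None)[0]
c1=lambda u,v:(150+u/4,130+v/4)
c2t=lambda u,v:(370+u/3.6,130+v/3.6)
c2s=lambda u,v:(270+(u-396)/3.6,145+v/3.6)
E
python3 - <<'E'
from h import *
np.set_printoptions(precision=4,suppress=True)
for n,p in dict(bl=(48,152),br=(412,152),fr=(408,390),fl=(40,395)).items(): print(n,at("top",*c1(*p),.1))
print("bar",at("top",*c1(150,450),.091),at("top",*c1(292,448),.091))
a,b=c1(150,450),c1(292,448)
print("handle tip",tri(c1(513,198),c2s(622,168)), "knee end",tri(c1(448,198),c2s(618,158)))
print("lidtop from tri fr", tri(c1(408,390),c2s(502,86)), tri(c1(412,152),c2s(640,92)))
print("tape",at("top",*c2t(-80,0),.048))
for n,p,z in(("spool",(248,82),.024),("globe",(103,78),.04),("bell",(322,242),.03)): print(n,at("top",*c2t(*p),z))
print("rack tl tr br bl",[at("top",*c2t(*p),.024) for p in((40,268),(112,262),(130,396),(56,404))])
print("soap top",[at("top",*c2t(*p),.068) for p in((70,280),(104,276),(114,376),(80,380))])
print("small blue",tri(c1(615,200),c2s(624,218)),"turq",tri(c2t(188,208),c2s(612,396)))
print("lower pivot side",at("side",*c2s(510,150),.03)," tape",at("top",347.5,158,.048), "tape base side", at("side",*c2s(697,290),.024))
print("table edges",at("top",110,150,0),at("top",118,282,0),at("top",500,230,0),at("top",478,98,0))
E
```

```text
bl [0.6225 0.3641 0.1   ]
br [0.6173 0.111  0.1   ]
fr [0.4514 0.1126 0.1   ]
fl [0.453  0.3626 0.1   ]
bar [0.4149 0.2893 0.091 ] [0.4143 0.1927 0.091 ]
handle tip [0.5969 0.0465 0.0441] knee end [0.5975 0.0944 0.0363]
lidtop from tri fr [0.4599 0.1117 0.11  ] [0.6175 0.11   0.1073]
tape [ 0.7385 -0.1582  0.048 ]
spool [ 0.6706 -0.4271  0.024 ]
globe [ 0.6721 -0.3055  0.04  ]
bell [ 0.535 -0.477  0.03 ]
rack tl tr br bl [array([ 0.5194, -0.2499,  0.024 ]), array([ 0.5231, -0.3082,  0.024 ]), array([ 0.4149, -0.3174,  0.024 ]), array([ 0.4098, -0.2582,  0.024 ])]
soap top [array([ 0.5027, -0.2677,  0.068 ]), array([ 0.5053, -0.2943,  0.068 ]), array([ 0.4272, -0.2984,  0.068 ]), array([ 0.4246, -0.272 ,  0.068 ])]
small blue [ 0.5974 -0.026   0.0192] turq [ 0.5669 -0.3731  0.0187]
lower pivot side [0.4789 0.1285 0.03  ]  tape [ 0.654  -0.1551  0.048 ] tape base side [ 0.6545 -0.194   0.024 ]
table edges [0.7057 0.5583 0.    ] [0.313  0.5119 0.    ] [ 0.4405 -0.5974  0.    ] [ 0.8481 -0.5641  0.    ]
```

```bash
cat >> h.py <<'E'
def plan(*tgts):
    """tgts: (x,y,z,yaw) world; prints rows relative to now"""
    from bench import robot
    o=robot.get_obs(); R=Rn.from_euler("xyz",o["ee_rot"]).as_matrix(); p=np.array(o["tool_pos"]); y0=o["ee_rot"][2]
    print("t",round(o["time"],2),"tcp",p.round(4),"yaw",round(y0,3))
    for t in tgts:
        s=R.T@(np.array(t[:3])-p)/.15; d=(t[3]-y0+np.pi)%(2*np.pi)-np.pi
        print(np.round([*s,-d/np.pi],3))
E
python3 - <<'E'
from h import *
np.set_printoptions(precision=4,suppress=True)
def aty(u,v,y):
    o,d=ray("side",u,v); return o+d*(y-o[1])/d[1]
P=aty(*c2s(511,150),.10);Q=aty(*c2s(512,105),.10);K=aty(*c2s(615,155),.10)
print("P Q K",P,Q,K,np.linalg.norm(P-K),np.linalg.norm(Q-K),"Qtop",at("top",*c1(425,352),.09),tri(c1(425,352),c2s(512,105)))
for yc,hx in((.239,.6225),):
  print("proj hinge etc")
print("shelf",tri((580,80),(437,228)),[at("top",250,125,z) for z in(0,.3,.4,.5)])
for z in (.2,.3,.4,.5): print(z,at("side",333,97,z),at("side",437,222,z), at("top",0,150,z),at("top",580,82,z))
plan((.27,-.15,.19,1.0),(.4146,.241,.15,1.561))
E
```

```text
P Q K [0.4801 0.1    0.0415] [0.4806 0.1    0.094 ] [0.5943 0.1    0.0375] 0.11422472890420993 0.1269554577938859 Qtop [0.4785 0.1027 0.09  ] [0.4793 0.1023 0.0929]
proj hinge etc
shelf [ 0.76   -0.7108  0.293 ] [array([0.7758, 0.1365, 0.    ]), array([0.675 , 0.0881, 0.3   ]), array([0.6414, 0.072 , 0.4   ]), array([0.6078, 0.0559, 0.5   ])]
0.2 [0.6619 1.2038 0.2   ] [ 0.8173 -0.5107  0.2   ] [0.6544 0.7496 0.2   ] [ 0.8096 -0.7686  0.2   ]
0.3 [0.6236 0.6308 0.3   ] [ 0.7451 -0.71    0.3   ] [0.6254 0.6791 0.3   ] [ 0.7674 -0.7112  0.3   ]
0.4 [0.5853 0.0579 0.4   ] [ 0.6729 -0.9092  0.4   ] [0.5963 0.6086 0.4   ] [ 0.7253 -0.6539  0.4   ]
0.5 [ 0.547  -0.5151  0.5   ] [ 0.6007 -1.1085  0.5   ] [0.5673 0.5382 0.5   ] [ 0.6832 -0.5965  0.5   ]
t 0.1 tcp [ 0.1327 -0.5332  0.1895] yaw 0.244
[ 1.505 -2.258  0.001 -0.241]
[ 3.07  -4.555  0.273 -0.419]
```

>>> carry_out --motion "0.08 -0.11 0 0; 0.16 -0.23 0 0; 0.23 -0.34 0 0; 0.31 -0.46 0 0; 0.39 -0.57 0 0; 0.46 -0.68 0 0; 0.54 -0.8 0 0; 0.61 -0.91 0 0" --grip -0.36

```text
time: 0.9
tool_pos: [0.1887, -0.378, 0.19]
ee_rot: [-3.141, 0.0, 0.244]
wrist_force: [-0.8, 0.2, -0.6]
width: 0.0334
finger_force: 0.0
```

>>> carry_out --motion "0.08 -0.11 0 0; 0.16 -0.23 0 0; 0.23 -0.34 0 0; 0.31 -0.46 0 0; 0.39 -0.57 0 0; 0.46 -0.68 0 0; 0.54 -0.8 0 0; 0.61 -0.91 0 0"

```text
time: 1.7
tool_pos: [0.2444, -0.2235, 0.1901]
ee_rot: [-3.141, 0.0, 0.244]
wrist_force: [-0.3, 0.0, 0.9]
width: 0.0299
finger_force: 0.0
```

>>> carry_out --motion "0.08 -0.11 0 0; 0.16 -0.23 0 0; 0.23 -0.34 0 0; 0.31 -0.46 0 0; 0.39 -0.57 0 0; 0.46 -0.68 0 0; 0.54 -0.8 0 0; 0.61 -0.91 0 0"

```text
time: 2.5
tool_pos: [0.3002, -0.0691, 0.1902]
ee_rot: [-3.141, 0.0, 0.244]
wrist_force: [0.2, -0.6, 0.3]
width: 0.0299
finger_force: 0.0
```

>>> carry_out --motion "0.08 -0.11 0 -0.04; 0.16 -0.23 0 -0.08; 0.23 -0.34 0 -0.12; 0.31 -0.46 0 -0.16; 0.39 -0.57 0 -0.2; 0.46 -0.68 0 -0.24; 0.54 -0.8 0 -0.28; 0.61 -0.91 0 -0.32"

```text
time: 3.3
tool_pos: [0.356, 0.0854, 0.1901]
ee_rot: [-3.141, 0.0, 1.255]
wrist_force: [0.8, -0.1, 0.6]
width: 0.0301
finger_force: 0.0
```

```bash
python3 - <<'E'
from h import *
plan((.4146,.241,.15,1.561),(.4146,.241,.086,1.561))
E
```

```text
t 3.3 tcp [0.356  0.0854 0.1901] yaw 1.255
[ 1.108  0.049  0.267 -0.098]
[ 1.108  0.049  0.693 -0.098]
```

>>> carry_out --motion "0.15 0.01 0.03 -0.02; 0.3 0.01 0.07 -0.04; 0.45 0.02 0.1 -0.06; 0.6 0.03 0.15 -0.08; 0.75 0.04 0.2 -0.098; 0.9 0.05 0.27 -0.098; 1 0.05 0.27 -0.098; 1 0.05 0.27 -0.098"

```text
time: 4.1
tool_pos: [0.4105, 0.2253, 0.1495]
ee_rot: [-3.14, 0.001, 1.559]
wrist_force: [-0.1, 0.0, 0.8]
width: 0.0301
finger_force: 0.0
```

```bash
python3 - <<'E'
from h import *
from bench import snapshot
import cv2
plan((.4146,.241,.086,1.561))
a=snapshot("side")["image"][120:220,220:360,::-1]; b=snapshot("top")["image"][140:260,140:290,::-1]
o=np.zeros((480,780,3),np.uint8); o[:300,:420]=cv2.resize(a,None,fx=3,fy=3,interpolation=2);o[:288,420:]=cv2.resize(b,None,fx=2.4,fy=2.4,interpolation=2)
cv2.imwrite("pics/a1.png",o)
E
```

```text
t 4.1 tcp [0.4105 0.2253 0.1495] yaw 1.559
[ 0.105  0.027  0.423 -0.001]
```

View pics/a1.png

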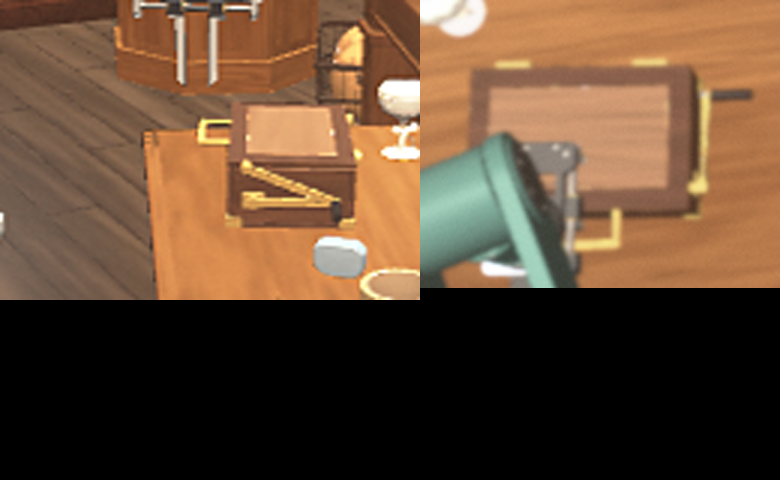

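The picture shows the fingers hanging above the bar, whose right end is at crop (615,245), lined up front to back. I'll go down and grip.

>>> carry_out --motion "0.05 0.027 0.05 0; 0.105 0.027 0.13 0; 0.105 0.027 0.22 0; 0.105 0.027 0.3 0; 0.105 0.027 0.37 0; 0.105 0.027 0.42 0; 0.105 0.027 0.42 0; 0.105 0.027 0.42 0"

```text
time: 5.0
tool_pos: [0.415, 0.24, 0.0871]
ee_rot: [3.141, 0.0, 1.557]
wrist_force: [0.2, 0.6, 0.6]
width: 0.0299
finger_force: 0.0
```

>>> carry_out --motion "0 0 0 0; 0 0 0 0; 0 0 0 0; 0 0 0 0; 0 0 0 0; 0 0 0 0; 0 0 0 0; 0 0 0 0" --grip -1

```text
time: 5.8
tool_pos: [0.4149, 0.2401, 0.087]
ee_rot: [-3.142, 0.0, 1.557]
wrist_force: [-0.4, 0.3, -0.2]
width: 0.0004
finger_force: 0.0
```

```bash
cat >> h.py <<'E'
H0=np.array([.6226,.085])
def arc(hx,hz,angs,a0,yaw=1.561):
    """rows tool (x,y,z) shares for bar arc from a0"""
    f=lambda a:np.array([hx-.208*np.cos(a)+.006*np.sin(a),hz+.208*np.sin(a)+.006*np.cos(a)])
    for a in angs:
        d=(f(a)-f(a0))/.15; print(round(a,3),"0",round(d[0],3),round(-d[1],3),"0")
E
python3 - <<'E'
from h import *
plan()
for s in range(0,24,8): 
    print(); arc(.6226,.085,[1.48*(s+k)/24 for k in range(1,9)],1.48*s/24)
E
```

```text
t 5.8 tcp [0.4149 0.2401 0.087 ] yaw 1.557

0.062 0 0.005 -0.085 0
0.123 0 0.015 -0.17 0
0.185 0 0.031 -0.254 0
0.247 0 0.052 -0.337 0
0.308 0 0.078 -0.419 0
0.37 0 0.108 -0.499 0
0.432 0 0.144 -0.576 0
0.493 0 0.184 -0.652 0

0.555 0 0.045 -0.073 0
0.617 0 0.094 -0.143 0
0.678 0 0.148 -0.209 0
0.74 0 0.205 -0.273 0
0.802 0 0.267 -0.332 0
0.863 0 0.332 -0.388 0
0.925 0 0.4 -0.44 0
0.987 0 0.471 -0.487 0

1.048 0 0.074 -0.043 0
1.11 0 0.151 -0.081 0
1.172 0 0.229 -0.114 0
1.233 0 0.31 -0.143 0
1.295 0 0.392 -0.166 0
1.357 0 0.476 -0.185 0
1.418 0 0.56 -0.198 0
1.48 0 0.645 -0.206 0
```

```bash
python3 - <<'E'
from h import *
from bench import snapshot
import cv2
a=snapshot("side")["image"][130:210,240:350,::-1]; b=snapshot("top")["image"][190:270,150:260,::-1]
o=np.hstack([cv2.resize(x,None,fx=3.6,fy=3.6,interpolation=2) for x in(a,b)])
cv2.imwrite("pics/a2.png",o)
print(proj("side",(.4149,.24,.091)),proj("side",(.4146,.196,.091)),proj("side",(.4149,.24,.068)),proj("side",(.4149,.256,.068)))
E
```

```text
[286.82137513 162.96918309] [286.29761622 166.43823464] [286.83561632 168.15016015] [286.99336336 166.89104849]
```

View pics/a2.png

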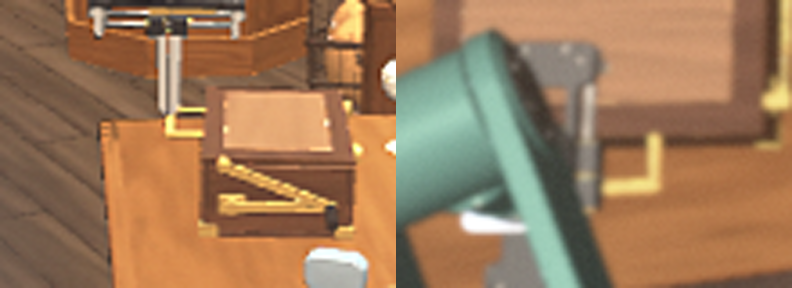

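```bash
python3 - <<'E'
from h import *
from bench import robot,snapshot
for z in(.1355,.15,.16): print(z,proj("side",(.4105,.2253,z)),proj("side",(.3892,.2253,z)),proj("side",(.4317,.2253,z)))
print(proj("side",(.1327,-.5332,.1755)), C["side"][3]-snapshot("side")["pose"][:3])
E
```

```text
0.1355 [285.57351416 153.84409283] [280.39134115 153.7526695 ] [290.72723978 153.9350143 ]
0.15 [285.5600862  150.45881511] [280.36042867 150.3657232 ] [290.73118643 150.55139574]
0.16 [285.55077266 148.11080963] [280.33898794 148.01655504] [290.7339238  148.20454639]
[155.0543612  231.85168411] [[ 2.30767606e-05  2.60030264e-05 -4.27382779e-05  4.64017581e-05]
 [-2.93509851e-05  2.51306533e-05 -5.37760972e-06 -4.93015605e-05]
 [ 8.19010448e-07  6.54695273e-06  1.56313048e-05 -3.11148871e-05]]
```

The fingers closed on nothing. In the picture their tips end at crop (168,113), right over the bar, about 25 mm higher than the pose says. I'll reopen, go lower and try again.

>>> carry_out --motion "0 0 0 0; 0 0 0 0; 0 0 0 0; 0 0 0 0; 0 0 0.04 0; 0 0 0.08 0; 0 0 0.12 0; 0 0 0.13 0" --grip -0.36

```text
time: 6.75
tool_pos: [0.4141, 0.2397, 0.0661]
ee_rot: [-3.139, 0.001, 1.557]
wrist_force: [-0.7, -0.4, 0.1]
width: 0.0301
finger_force: 0.0
```

>>> carry_out --motion "0 0 0 0; 0 0 0 0; 0 0 0 0; 0 0 0 0; 0 0 0 0; 0 0 0 0; 0 0 0 0; 0 0 0 0" --grip -1

```text
time: 7.55
tool_pos: [0.4167, 0.2401, 0.068]
ee_rot: [3.138, -0.0, 1.557]
wrist_force: [5.4, -1.4, -2.5]
width: 0.009
finger_force: 30.0
```

Gripped: the opening is 9 mm with 30 N on the pads. Now I'll raise the lid along its arc.

>>> carry_out --motion "0 0.01 -0.085 0; 0 0.02 -0.17 0; 0 0.036 -0.255 0; 0 0.057 -0.34 0; 0 0.083 -0.42 0; 0 0.113 -0.5 0; 0 0.15 -0.576 0; 0 0.19 -0.652 0"

```text
time: 8.35
tool_pos: [0.4435, 0.2398, 0.1647]
ee_rot: [-3.14, 0.0, 1.557]
wrist_force: [4.0, 2.1, -7.3]
width: 0.009
finger_force: 30.0
```

>>> carry_out --motion "0 0.045 -0.073 0; 0 0.094 -0.143 0; 0 0.148 -0.21 0; 0 0.205 -0.273 0; 0 0.267 -0.332 0; 0 0.332 -0.388 0; 0 0.4 -0.44 0; 0 0.47 -0.487 0"

```text
time: 9.15
tool_pos: [0.5112, 0.2396, 0.2389]
ee_rot: [-3.135, -0.001, 1.559]
wrist_force: [-4.1, 0.3, 0.6]
width: 0.0088
finger_force: 30.0
```

```bash
python3 - <<'E'
from h import *
from bench import robot,snapshot
import cv2
plan(); print(robot.get_obs()["joint_positions"].round(3))
a=snapshot("side")["image"][80:210,240:380,::-1]; b=snapshot("top")["image"][110:260,140:280,::-1]
o=np.hstack([cv2.resize(x,(392,n),interpolation=2)[:364] for x,n in((a,364),(b,420))])
cv2.imwrite("pics/a3.png",o)
E
```

```text
t 9.15 tcp [0.5112 0.2396 0.2389] yaw 1.559
[0.336 0.121 1.239 0.003 1.788 0.348]
```

View pics/a3.png

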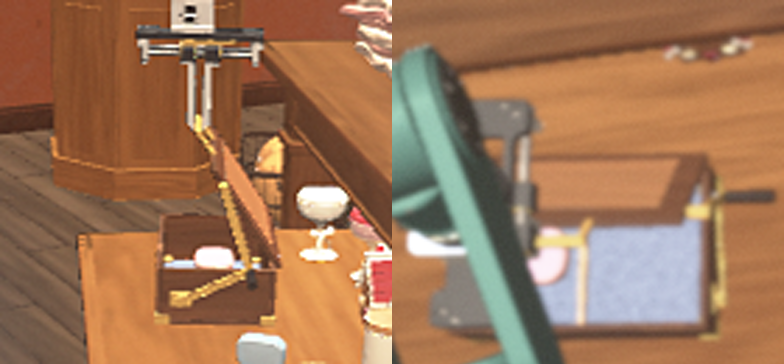

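The lid is at about 1 rad with the bar held near the fingertips, crop (198,125). This shows that the real tips stand about 12 mm above the reported TCP height, so I'll allow a z offset of about 26 mm. I'll keep raising.

>>> carry_out --motion "0 0.074 -0.043 0; 0 0.151 -0.081 0; 0 0.23 -0.114 0; 0 0.31 -0.143 0; 0 0.392 -0.166 0; 0 0.476 -0.185 0; 0 0.56 -0.198 0; 0 0.635 -0.205 0"

```text
time: 10.05
tool_pos: [0.608, 0.239, 0.2706]
ee_rot: [-3.14, -0.003, 1.559]
wrist_force: [-2.2, 3.5, 5.1]
width: 0.0096
finger_force: 30.0
```

```bash
python3 - <<'E'
from h import *
import sys
plan()
P=np.array([.480,.0415]);H=np.array([.6226,.085]);q=np.array([-.1425,.008])
# tune q/P to satisfy straight at 1.55
for a in(1.35,1.42,1.48,1.5,1.53):
    Q=H+np.array([q[0]*np.cos(a)+q[1]*np.sin(a),-q[0]*np.sin(a)+q[1]*np.cos(a)])
    D=np.linalg.norm(Q-P)*.235/.2375; th=np.arctan2(*(Q-P)[::-1])
    b=np.arccos(min(1,(.108**2+D*D-.127**2)/(2*.108*D)))
    print(a,D.round(4),"dir",(th-b).round(3),"K",P+.108*np.array([np.cos(th-b),np.sin(th-b)]))
E
```

```text
t 10.05 tcp [0.608  0.239  0.2706] yaw 1.559
1.35 0.2172 dir 0.57 K [0.57094058 0.09975642]
1.42 0.2237 dir 0.624 K [0.56762457 0.10463426]
1.48 0.2291 dir 0.69 K [0.56332618 0.1102077 ]
1.5 0.2308 dir 0.719 K [0.56125246 0.112648  ]
1.53 0.2334 dir 0.783 K [0.55656791 0.11766663]
```

>>> carry_out --motion "0 0 0 0; 0 0 0 0; 0 0 0 0; 0 0 0 0; 0 0 -0.1 0; 0 0 -0.2 0; 0 0 -0.3 0; 0 0 -0.4 0" --grip -0.4

```text
time: 10.85
tool_pos: [0.6088, 0.2372, 0.3297]
ee_rot: [-3.141, 0.0, 1.557]
wrist_force: [-0.5, 0.1, -0.1]
width: 0.0281
finger_force: 0.0
```

>>> carry_out --motion "0 -0.15 0 0; -0.1 -0.3 0 0; -0.25 -0.45 0 0; -0.4 -0.55 0 0; -0.6 -0.65 0 0; -0.75 -0.65 0 0; -0.9 -0.65 0 0; -1 -0.65 0 0"

```text
time: 11.65
tool_pos: [0.5091, 0.0874, 0.3294]
ee_rot: [3.141, 0.0, 1.556]
wrist_force: [-0.6, -0.6, 0.4]
width: 0.0283
finger_force: 0.0
```

```bash
python3 - <<'E'
from h import *
from bench import robot,snapshot
import cv2
plan()
a=snapshot("side")["image"][80:210,240:380,::-1]; T=snapshot("top")["image"]; b=T[110:260,140:280,::-1]
o=np.hstack([cv2.resize(x,(392,n),interpolation=2)[:364] for x,n in((a,364),(b,420))])
cv2.imwrite("pics/a4.png",o)
for z in(.09,.11,.125):
  x=[.5708,.562,.548][[.09,.11,.125].index(z)]
  print(z,proj("top",(x,.05,z)),proj("top",(x,.09,z)),proj("side",(x,.045,z)))
E
```

```text
t 11.65 tcp [0.5091 0.0874 0.3294] yaw 1.556
0.09 [275.34335617 184.7246231 ] [260.9722739  185.00991981] [325.98203372 180.59727436]
0.11 [274.57413629 186.44868173] [259.96856517 186.73875433] [323.82923693 175.59723605]
0.125 [273.98289711 190.46732566] [259.18144892 190.76157549] [320.22517876 171.78036776]
```

View pics/a4.png

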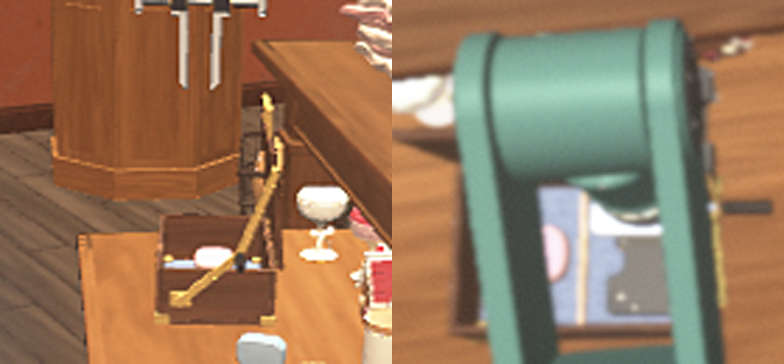

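```bash
python3 - <<'E'
from h import *
print(tri((274.5,183.6),(325.4,174.2)),tri((268,183.6),(325.4,173.2)))
plan((.567,.052,.20,1.561),(.567,.052,.085,1.561))
E
```

```text
[0.56850539 0.04977696 0.11404822] [0.56938543 0.06785966 0.11142393]
t 11.75 tcp [0.5095 0.0873 0.3292] yaw 1.554
[-0.229  0.387  0.862 -0.002]
[-0.229  0.387  1.628 -0.002]
```

The lid stays up by itself. The knee handle is at side px (325,173), top px (258–275,184), which works out to about (0.567, 0.05, 0.11). Going down onto it.

>>> carry_out --motion "-0.05 0.1 0.1 0; -0.1 0.2 0.2 0; -0.15 0.3 0.3 0; -0.2 0.387 0.45 0; -0.229 0.387 0.6 0; -0.229 0.387 0.75 0; -0.229 0.387 0.86 0; -0.229 0.387 0.86 0" --grip -0.28

```text
time: 12.55
tool_pos: [0.5658, 0.0534, 0.1942]
ee_rot: [-3.132, 0.0, 1.557]
wrist_force: [-0.1, 0.5, 0.1]
width: 0.034
finger_force: 0.0
```

>>> carry_out --motion "0 0 0.15 0; 0 0 0.3 0; 0 0 0.45 0; 0 0 0.58 0; 0 0 0.68 0; 0 0 0.78 0; 0 0 0.78 0; 0 0 0.78 0"

```text
time: 13.35
tool_pos: [0.5675, 0.0536, 0.0834]
ee_rot: [3.141, 0.0, 1.557]
wrist_force: [-0.3, 0.4, -0.2]
width: 0.034
finger_force: 0.0
```

>>> carry_out --motion "0 0 0 0; 0 0 0 0; 0 0 0 0; 0 0 0 0; 0 0 0 0; 0 0 0 0; 0 0 0 0; 0 0 0 0" --grip -1

```text
time: 14.15
tool_pos: [0.5696, 0.0535, 0.0848]
ee_rot: [3.136, 0.0, 1.557]
wrist_force: [5.4, -0.1, 2.4]
width: 0.0131
finger_force: 30.0
```

>>> carry_out --motion "0 -0.01 -0.028 0; 0 -0.03 -0.057 0; 0 -0.055 -0.084 0; 0 -0.08 -0.11 0; 0 -0.107 -0.134 0; 0 -0.134 -0.157 0; 0 -0.134 -0.157 0; 0 -0.134 -0.157 0"

```text
time: 14.95
tool_pos: [0.5457, 0.0537, 0.1067]
ee_rot: [-3.139, 0.0, 1.557]
wrist_force: [-1.0, -0.8, -0.2]
width: 0.0129
finger_force: 30.0
```

>>> carry_out --motion "0 -0.015 -0.011 0; 0 -0.03 -0.021 0; 0 -0.045 -0.032 0; 0 -0.06 -0.042 0; 0 -0.06 -0.042 0; 0 -0.06 -0.042 0; 0 -0.06 -0.042 0; 0 -0.06 -0.042 0"

```text
time: 15.75
tool_pos: [0.5413, 0.0538, 0.1098]
ee_rot: [3.136, 0.0, 1.557]
wrist_force: [14.9, -1.5, -19.4]
width: 0.013
finger_force: 30.0
```

>>> carry_out --motion "0 -0.01 -0.008 0; 0 -0.015 -0.01 0; 0 -0.015 -0.01 0; 0 -0.015 -0.01 0; 0 0.02 0.015 0; 0 0.04 0.03 0; 0 0.05 0.035 0; 0 0.05 0.035 0"

```text
time: 16.55
tool_pos: [0.5444, 0.0537, 0.1078]
ee_rot: [-3.139, 0.001, 1.557]
wrist_force: [-3.6, -1.5, -0.3]
width: 0.013
finger_force: 30.0
```

>>> carry_out --motion "0 0 0 0; 0 0 0 0; 0 0 0 0; 0 0 -0.1 0; 0 0 -0.25 0; 0 0 -0.4 0; 0 0 -0.6 0; 0 0 -0.8 0" --grip -0.28

```text
time: 17.35
tool_pos: [0.5457, 0.0541, 0.2302]
ee_rot: [3.14, -0.0, 1.557]
wrist_force: [-0.0, -0.1, -0.3]
width: 0.0337
finger_force: 0.0
```

```bash
python3 - <<'E'
from h import *
from bench import robot,snapshot
import cv2
plan((.465,-.283,.2,.065))
S=snapshot("side")["image"]; T=snapshot("top")["image"]
a=S[100:200,280:360,::-1]; b=T[140:230,200:280,::-1]
o=np.hstack([cv2.resize(x,(392,int(x.shape[0]*4.9)),interpolation=2)[:441] for x in(a,b)])
cv2.imwrite("pics/a5.png",o)
E
```

```text
t 17.35 tcp [0.5457 0.0541 0.2302] yaw 1.557
[-2.254 -0.508  0.2    0.475]
```

View pics/a5.png

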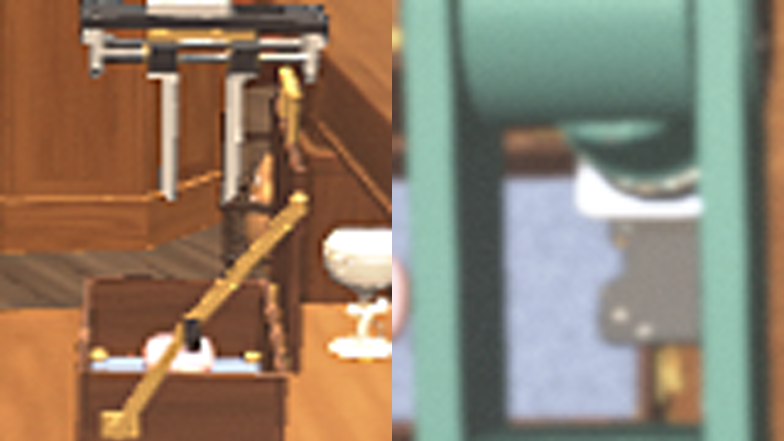

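The stay's knee, crop (188,330), is past straight, with the lower arm steeper than the upper. But my back-off before release seems to have drawn it a little off the stop. I'll grip it again, draw it to the stop and open right there.

>>> carry_out --motion "0 -0.01 0.2 0; 0 -0.01 0.4 0; 0 -0.01 0.6 0; 0 -0.01 0.7 0; 0 -0.01 0.8 0; 0 -0.01 0.81 0; 0 -0.01 0.81 0; 0 -0.01 0.81 0"

```text
time: 18.25
tool_pos: [0.5452, 0.0539, 0.1079]
ee_rot: [3.139, 0.0, 1.557]
wrist_force: [1.0, 0.9, -0.1]
width: 0.034
finger_force: 0.0
```

>>> carry_out --motion "0 0 0 0; 0 0 0 0; 0 0 0 0; 0 0 0 0; 0 0 0 0; 0 -0.015 -0.01 0; 0 -0.03 -0.02 0; 0 -0.045 -0.03 0" --grip -1

```text
time: 19.05
tool_pos: [0.5413, 0.054, 0.109]
ee_rot: [3.132, -0.0, 1.557]
wrist_force: [19.5, 0.9, -19.8]
width: 0.0131
finger_force: 30.0
```

>>> carry_out --motion "0 -0.01 -0.007 0; 0 -0.02 -0.014 0; 0 -0.03 -0.02 0; 0 -0.03 -0.02 0; 0 -0.03 -0.02 0; 0 -0.03 -0.02 0; 0 -0.03 -0.02 0; 0 -0.03 -0.02 0"

```text
time: 19.85
tool_pos: [0.5411, 0.054, 0.1092]
ee_rot: [3.125, -0.001, 1.556]
wrist_force: [30.0, 1.1, -27.4]
width: 0.0128
finger_force: 30.0
```

Hard against the stop at x 0.541. I'll ease the load, open there, then head for the soap.

>>> carry_out --motion "0 0.015 0.01 0; 0 0.02 0.014 0; 0 0.02 0.014 0; 0 0.02 0 0; 0 0.02 -0.1 0; 0 0.02 -0.25 0; 0 0.02 -0.45 0; 0 0.02 -0.65 0" --grip -0.28

```text
time: 20.65
tool_pos: [0.5354, 0.0541, 0.2138]
ee_rot: [3.141, 0.0, 1.557]
wrist_force: [0.7, -0.8, 0.0]
width: 0.0339
finger_force: 0.0
```

>>> carry_out --motion "-0.12 -0.05 -0.1 0; -0.25 -0.1 -0.1 0; -0.38 -0.13 -0.1 0; -0.5 -0.17 -0.1 0; -0.63 -0.2 -0.1 0; -0.75 -0.24 -0.1 0; -0.88 -0.27 -0.1 0; -1 -0.3 -0.1 0" --grip 0.3

```text
time: 21.45
tool_pos: [0.4884, -0.0961, 0.2282]
ee_rot: [3.14, 0.001, 1.557]
wrist_force: [-0.1, -0.9, -0.1]
width: 0.061
finger_force: 0.0
```

>>> carry_out --motion "-0.12 -0.02 0 0.045; -0.25 -0.04 0 0.09; -0.38 -0.06 0 0.14; -0.5 -0.08 0 0.18; -0.63 -0.1 0 0.23; -0.75 -0.14 0 0.27; -0.88 -0.17 0 0.32; -1 -0.2 0 0.36"

```text
time: 22.25
tool_pos: [0.4563, -0.2456, 0.2282]
ee_rot: [3.14, -0.001, 0.42]
wrist_force: [1.2, -1.1, -0.4]
width: 0.0608
finger_force: 0.0
```

```bash
python3 - <<'E'
from h import *
from bench import snapshot
import cv2
plan((.465,-.283,.15,.065),(.465,-.283,.035,.065))
S=snapshot("side")["image"]; T=snapshot("top")["image"]
cv2.imwrite("pics/s6.png",S[:,:,::-1]);cv2.imwrite("pics/t6.png",T[:,:,::-1])
E
```

```text
t 22.25 tcp [ 0.4563 -0.2456  0.2282] yaw 0.42
[-0.049  0.25   0.522  0.113]
[-0.05   0.249  1.289  0.113]
```

>>> carry_out --motion "-0.01 0.05 0.1 0.03; -0.02 0.12 0.2 0.06; -0.04 0.2 0.3 0.09; -0.049 0.25 0.4 0.113; -0.049 0.25 0.52 0.113; -0.05 0.25 0.65 0.113; -0.05 0.25 0.8 0.113; -0.05 0.25 0.95 0.113"

```text
time: 23.15
tool_pos: [0.4661, -0.2813, 0.0844]
ee_rot: [3.141, -0.002, 0.075]
wrist_force: [-0.2, 0.2, -0.6]
width: 0.0613
finger_force: 0.0
```

>>> carry_out --motion "0 0 0.1 0; 0 0 0.18 0; 0 0 0.26 0; 0 0 0.34 0; 0 0 0.4 0; 0 0 0.42 0; 0 0 0.42 0; 0 0 0.42 0"

```text
time: 23.95
tool_pos: [0.4657, -0.2825, 0.0213]
ee_rot: [3.141, -0.001, 0.071]
wrist_force: [0.7, -0.0, -0.2]
width: 0.0609
finger_force: 0.0
```

>>> carry_out --motion "0 0 0 0; 0 0 0 0; 0 0 0 0; 0 0 0 0; 0 0 0 0; 0 0 0 0; 0 0 0 0; 0 0 0 0" --grip -1

```text
time: 24.75
tool_pos: [0.4656, -0.2825, 0.0211]
ee_rot: [3.141, -0.001, 0.071]
wrist_force: [0.5, -1.6, 1.2]
width: 0.0291
finger_force: 29.1
```

>>> carry_out --motion "0 0 -0.11 0; 0 0 -0.22 0; 0 0 -0.33 0; 0 -0.2 -0.33 0; 0.05 -0.4 -0.33 0; 0.1 -0.6 -0.33 0; 0.16 -0.75 -0.33 0; 0.16 -0.87 -0.33 0"

```text
time: 25.55
tool_pos: [0.4799, -0.1482, 0.0695]
ee_rot: [-3.14, 0.001, 0.072]
wrist_force: [0.3, 0.7, -1.5]
width: 0.0292
finger_force: 29.0
```

>>> carry_out --motion "0 0 0.08 0; 0 0 0.16 0; 0 0 0.24 0; 0 0 0.31 0; 0 0 0.34 0; 0 0 0.36 0; 0 0 0.38 0; 0 0 0.38 0"

```text
time: 26.35
tool_pos: [0.4803, -0.1506, 0.0134]
ee_rot: [3.141, -0.0, 0.071]
wrist_force: [0.4, 0.2, -1.6]
width: 0.0293
finger_force: 29.0
```

```bash
python3 - <<'E'
from h import *
from bench import snapshot,robot
plan(); print(robot.get_obs()["wrist_force"])
T=snapshot("top")["image"].astype(int)
print("rack px", T[222,396], "exp soap px",proj("top",(.48,-.15,.06)), [T[int(v),int(u)].tolist() for u,v in [proj("top",(.515,-.15,.06)),proj("top",(.45,-.15,.06))]])
E
```

```text
t 26.35 tcp [ 0.4803 -0.1506  0.0134] yaw 0.071
[ 0.35966238  0.20026408 -1.59798836]
rack px [251 234 195] exp soap px [347.61033423 217.04973279] [[125, 164, 148], [223, 244, 253]]
```

>>> carry_out --motion "0 0 0.007 0; 0 0 0.007 0; 0 0 0.007 0; 0 0 0.007 0; 0 0 -0.03 0; 0 0 -0.08 0; 0 0 -0.13 0; 0 0 -0.15 0" --grip -0.106

```text
time: 27.2
tool_pos: [0.481, -0.1507, 0.0374]
ee_rot: [3.14, -0.002, 0.071]
wrist_force: [0.2, 0.7, 0.6]
width: 0.042
finger_force: 0.0
```

```bash
cat >> h.py <<'E'
def blob(c,reg,img):
    import cv2
    u0,u1,v0,v1=reg; I=img[v0:v1,u0:u1].astype(int)
    m=((I[...,2]-I[...,0])>8)&(I.sum(2)>300)
    n,l,s,ce=cv2.connectedComponentsWithStats(m.astype(np.uint8))
    for k in range(1,n):
        if s[k,4]>12: print(c,"bbox u",s[k,0]+u0,s[k,0]+u0+s[k,2],"v",s[k,1]+v0,s[k,1]+v0+s[k,3],"n",s[k,4],"c",(ce[k]+[u0,v0]).round(1))
E
python3 - <<'E'
from h import *
from bench import snapshot
plan()
blob("side",(270,350,195,260),snapshot("side")["image"]); blob("top",(280,420,160,260),snapshot("top")["image"])
c=np.array([.4803,-.1506])
for z in(0,.06):
  for s in(-1,1): print(z,proj("side",(.48+s*.0425,-.1645,z)),proj("side",(.48+s*.0425,-.1365,z)),proj("top",(.48+s*.0425,-.1645,z)),proj("top",(.48+s*.0425,-.1365,z)))
E
```

```text
t 27.2 tcp [ 0.481  -0.1507  0.0374] yaw 0.071
side bbox u 326 342 v 199 208 n 39 c [334.6 201. ]
side bbox u 291 300 v 210 216 n 26 c [294.6 212.2]
side bbox u 305 314 v 210 215 n 21 c [309.  211.6]
side bbox u 321 340 v 248 260 n 214 c [329.9 253.7]
top bbox u 298 310 v 170 190 n 151 c [303.5 179.4]
top bbox u 298 386 v 170 260 n 2852 c [345.8 210.6]
top bbox u 418 420 v 179 197 n 32 c [418.6 188.4]
top bbox u 336 343 v 211 221 n 14 c [338.4 215.3]
top bbox u 344 354 v 222 231 n 78 c [348.9 225.8]
0 [288.56198403 227.05952018] [288.87087056 223.30009005] [352.07963338 234.02539255] [342.49994367 234.2179271 ]
0 [313.59460223 227.3595852 ] [313.45813911 223.60196835] [351.22626499 205.27642084] [341.74818798 205.46559314]
0.06 [288.54491929 211.08254208] [288.85932044 207.54895531] [353.21691719 232.025099  ] [343.21164284 232.22609124]
0.06 [314.00638286 211.41918959] [313.86018503 207.88634928] [352.31345663 202.03513551] [342.41897173 202.23246463]
```

>>> carry_out --motion "0 -0.03 0 0; 0 -0.055 0 0; 0 -0.08 0 0; 0 -0.1 0 0; 0 -0.12 0 0; 0 -0.14 0 0; 0 -0.16 0 0; 0 -0.18 0 0"

```text
time: 28.1
tool_pos: [0.4781, -0.1231, 0.0357]
ee_rot: [3.142, 0.0, 0.071]
wrist_force: [-0.3, 0.1, 0.3]
width: 0.042
finger_force: 0.0
```

```bash
python3 - <<'E'
from h import *
from bench import snapshot
import cv2
plan()
S=snapshot("side")["image"];T=snapshot("top")["image"]
a=S[185:245,270:350,::-1];b=T[185:245,310:390,::-1]
cv2.imwrite("pics/a7.png",np.hstack([cv2.resize(x,None,fx=5,fy=5,interpolation=2) for x in(a,b)]))
E
```

```text
t 28.1 tcp [ 0.4781 -0.1231  0.0357] yaw 0.071
```

View pics/a7.png

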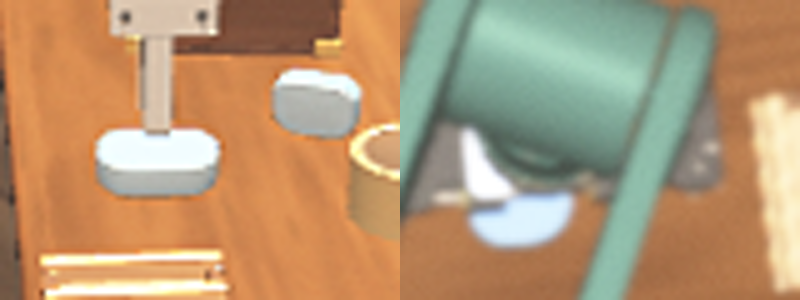

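The soap has gone over and looks flat: top face at crop (158,150), near face (158,182). I'll raise the tool and measure it numerically.

>>> carry_out --motion "0 0 -0.05 0; 0 0 -0.15 0; 0 0 -0.3 0; 0 0 -0.45 0; 0 0 -0.6 0; 0 0 -0.6 0; 0 0 -0.6 0; 0 0 -0.6 0" --grip 1

```text
time: 29.0
tool_pos: [0.4773, -0.1231, 0.1243]
ee_rot: [-3.141, 0.002, 0.071]
wrist_force: [-1.0, -0.5, 0.6]
width: 0.094
finger_force: 0.0
```

```bash
python3 - <<'E'
from h import *
from bench import snapshot
import cv2
from scipy.optimize import least_squares
S=snapshot("side")["image"].astype(int);T=snapshot("top")["image"].astype(int)
cv2.imwrite("pics/s8.png",S[:,:,::-1].astype(np.uint8))
m=((S[...,2]-S[...,0])>-20)&(S.sum(2)>250)
for v in range(205,230): print(v,"".join("#" if m[v,u] else "." for u in range(280,325)))
for u in(300,):
  print([S[v,u].tolist() for v in range(207,228)])
mt=((T[...,2]-T[...,0])>0)
for v in range(200,240,1): print(v,"".join("#" if mt[v,u] else "." for u in range(310,365)))
for c in(-.116,-.106):
  for z in(0,.028): print(c,z,[proj("side",(.48+a*.0425,c+b*.03,z)).round(1).tolist() for a in(-1,1) for b in(-1,1)],[proj("top",(.48+a*.0425,c+b*.03,z)).round(1).tolist() for a in(-1,1) for b in(-1,1)])
E
```

```text
205 .............................................
206 .............................................
207 .............................................
208 .............................................
209 .............................................
210 .............................................
211 ............###################..............
212 ...........######################............
213 ..........#######################............
214 ..........########################...........
215 .........#########################...........
216 ..........#######################............
217 ..........#######################............
218 ..........#######################............
219 ..........#######################............
220 ..........#######################............
221 ..........#######################............
222 ...........#####################.............
223 .............#################...............
224 .............................................
225 .............................................
226 .............................................

[... 2764 characters left out ...]
.########.......
238 .......................................#########.......
239 .......................................########........
-0.116 0 [[288.8, 224.6], [289.4, 216.8], [313.5, 224.9], [313.2, 217.2]] [[345.8, 234.2], [325.2, 234.6], [345.0, 205.4], [324.7, 205.8]]
-0.116 0.028 [[288.8, 217.2], [289.4, 209.7], [313.7, 217.6], [313.4, 210.1]] [[346.1, 233.2], [325.2, 233.7], [345.3, 203.9], [324.6, 204.3]]
-0.106 0 [[288.9, 223.2], [289.5, 215.6], [313.5, 223.5], [313.2, 215.9]] [[342.3, 234.2], [321.8, 234.6], [341.6, 205.5], [321.3, 205.9]]
-0.106 0.028 [[288.9, 216.0], [289.5, 208.5], [313.6, 216.3], [313.4, 208.9]] [[342.6, 233.3], [321.7, 233.7], [341.9, 204.0], [321.2, 204.4]]
```

The soap is flat on the table: the bright top fills side rows 211–218 and the near face rows 219–223. Its centre is about (0.481, -0.111). Now I'll pick it up across its 60 mm width.

>>> carry_out --motion "0.03 -0.08 0.1 0; 0.03 -0.08 0.25 0; 0.03 -0.08 0.4 0; 0.03 -0.08 0.55 0; 0.03 -0.08 0.67 0; 0.03 -0.08 0.77 0; 0.03 -0.08 0.84 0; 0.03 -0.08 0.86 0"

```text
time: 29.9
tool_pos: [0.4803, -0.1105, -0.0053]
ee_rot: [-3.14, 0.004, 0.071]
wrist_force: [0.6, 0.1, 0.8]
width: 0.0939
finger_force: 0.0
```

>>> carry_out --motion "0 0 0 0; 0 0 0 0; 0 0 0 0; 0 0 0 0; 0 0 0 0; 0 0 0 0; 0 0 0 0; 0 0 0 0" --grip -1

```text
time: 30.7
tool_pos: [0.4822, -0.1112, -0.0026]
ee_rot: [3.141, -0.001, 0.071]
wrist_force: [0.8, 0.3, 3.9]
width: 0.0581
finger_force: 30.0
```

>>> carry_out --motion "0 0 0 0; 0 0 0 0; 0 0 0 0; 0 0 0 0; 0 0 0.015 0; 0 0 0.03 0; 0 0 0.045 0; 0 0 0.055 0" --grip 1

```text
time: 31.5
tool_pos: [0.4815, -0.111, -0.0119]
ee_rot: [-3.141, 0.001, 0.071]
wrist_force: [0.5, 0.4, 0.7]
width: 0.0945
finger_force: 0.0
```

>>> carry_out --motion "0 0 0 0; 0 0 0 0; 0 0 0 0; 0 0 0 0; 0 0 0 0; 0 0 0 0; 0 0 0 0; 0 0 0 0" --grip -1

```text
time: 32.3
tool_pos: [0.4819, -0.1111, -0.0114]
ee_rot: [3.141, -0.0, 0.071]
wrist_force: [0.5, 1.0, 0.9]
width: 0.0585
finger_force: 30.0
```

A firm grip this time with no vertical load. I'll lift, turn a quarter and carry the soap to the chest from the front.

>>> carry_out --motion "0 0 -0.15 0; 0 0 -0.32 0; 0 0 -0.5 0; -0.1 0 -0.7 0; -0.2 -0.15 -0.85 -0.04; -0.3 -0.3 -0.85 -0.08; -0.33 -0.45 -0.85 -0.12; -0.33 -0.6 -0.85 -0.16"

```text
time: 33.1
tool_pos: [0.4251, -0.0241, 0.116]
ee_rot: [3.141, 0.0, 0.578]
wrist_force: [-0.1, -0.1, -0.5]
width: 0.058
finger_force: 30.0
```

```bash
python3 - <<'E'
from h import *
plan((.43,.09,.118,1.3),(.44,.15,.118,1.56))
E
```

```text
t 33.1 tcp [ 0.4251 -0.0241  0.116 ] yaw 0.578
[ 0.443 -0.619 -0.014 -0.23 ]
[ 0.718 -0.918 -0.014 -0.313]
```

>>> carry_out --motion "0.08 -0.11 -0.014 -0.04; 0.17 -0.23 -0.014 -0.08; 0.25 -0.35 -0.014 -0.12; 0.34 -0.47 -0.014 -0.16; 0.44 -0.6 -0.014 -0.2; 0.53 -0.7 -0.014 -0.24; 0.62 -0.81 -0.014 -0.28; 0.72 -0.918 -0.014 -0.313"

```text
time: 33.9
tool_pos: [0.4415, 0.1503, 0.1176]
ee_rot: [-3.141, 0.0, 1.562]
wrist_force: [0.5, 0.0, -1.2]
width: 0.0583
finger_force: 30.0
```

```bash
python3 - <<'E'
from h import *
plan((.516,.184,.116,1.56),(.516,.184,.01,1.56),(.516,.184,-.002,1.56))
E
```

```text
t 33.9 tcp [0.4415 0.1503 0.1176] yaw 1.562
[0.229 0.494 0.01  0.001]
[0.23  0.495 0.717 0.001]
[0.23  0.495 0.797 0.001]
```

>>> carry_out --motion "0.08 0.07 0 0; 0.16 0.16 0 0; 0.23 0.26 0 0; 0.23 0.36 0 0; 0.23 0.45 0.01 0; 0.23 0.49 0.08 0; 0.23 0.49 0.18 0; 0.23 0.49 0.28 0"

```text
time: 34.7
tool_pos: [0.515, 0.1825, 0.0741]
ee_rot: [-3.14, 0.0, 1.557]
wrist_force: [0.3, -0.2, -0.9]
width: 0.0585
finger_force: 30.0
```

>>> carry_out --motion "0 0 0.1 0; 0 0 0.2 0; 0 0 0.3 0; 0 0 0.38 0; 0 0 0.44 0; 0 0 0.49 0; 0 0 0.51 0; 0 0 0.51 0"

```text
time: 35.5
tool_pos: [0.5159, 0.1829, -0.0007]
ee_rot: [-3.141, 0.0, 1.557]
wrist_force: [-0.2, 0.2, -1.3]
width: 0.0585
finger_force: 30.0
```

```bash
python3 - <<'E'
from h import *
from bench import robot
plan((.516,.184,-.003,1.56));print(robot.get_obs()["wrist_force"])
E
```

```text
t 35.5 tcp [ 0.5159  0.1829 -0.0007] yaw 1.557
[ 0.007  0.     0.016 -0.001]
[-0.18191841  0.24795871 -1.28907039]
```

>>> carry_out --motion "0 0 0.006 0; 0 0 0.012 0; 0 0 0.018 0; 0 0 0.018 0; 0 0 0.018 0; 0 0 0.018 0; 0 0 0.018 0; 0 0 0.018 0"

```text
time: 36.3
tool_pos: [0.516, 0.1829, -0.0031]
ee_rot: [3.142, 0.0, 1.557]
wrist_force: [0.3, 0.3, -1.0]
width: 0.0586
finger_force: 30.0
```

>>> carry_out --motion "0 0 0 0; 0 0 0 0; 0 0 0 0; 0 0 0 0; 0 0 -0.05 0; 0 0 -0.15 0; 0 0 -0.3 0; 0 0 -0.45 0" --grip 0.49

```text
time: 37.1
tool_pos: [0.5162, 0.183, 0.0664]
ee_rot: [3.141, -0.0, 1.557]
wrist_force: [0.0, -0.5, 0.2]
width: 0.0699
finger_force: 0.0
```

>>> carry_out --motion "0 0 -0.15 0; 0 0 -0.3 0; 0 0 -0.45 0; 0 -0.1 -0.6 0; 0 -0.25 -0.7 0; -0.1 -0.4 -0.8 0; -0.25 -0.5 -0.9 0; -0.4 -0.5 -0.95 0"

```text
time: 37.9
tool_pos: [0.4394, 0.124, 0.2107]
ee_rot: [3.136, -0.001, 1.559]
wrist_force: [-0.1, -0.4, 0.4]
width: 0.0703
finger_force: 0.0
```

```bash
python3 - <<'E'
from h import *
from bench import snapshot
import cv2
plan((.543,.052,.22,1.561))
S=snapshot("side")["image"].astype(int);T=snapshot("top")["image"].astype(int)
cv2.imwrite("pics/s9.png",S[:,:,::-1].astype(np.uint8));cv2.imwrite("pics/t9.png",T[:,:,::-1].astype(np.uint8))
s6=cv2.imread("pics/s6.png")[:,:,::-1].astype(int)
d=np.abs(S-s6).sum(2)[120:200,290:355]; print("diff count per 5 rows of chest region", [(120+i*5,int((d[i*5:i*5+5]>90).sum())) for i in range(16)])
m=(T[...,2]>T[...,0]+10)
for v in range(178,232,2): print(v,"".join("#" if m[v,u] and T[v,u,1]>200 else("+" if m[v,u] else ".") for u in range(165,270)))
print([proj("top",(.516+a*.03,.183+b*.0425,.036)).round(1).tolist() for a in(-1,1) for b in(-1,1)])
E
```

```text
t 37.9 tcp [0.4394 0.124  0.2107] yaw 1.559
[-0.472  0.697 -0.059 -0.001]
diff count per 5 rows of chest region [(120, 67), (125, 108), (130, 126), (135, 119), (140, 105), (145, 50), (150, 46), (155, 49), (160, 50), (165, 40), (170, 11), (175, 0), (180, 0), (185, 0), (190, 0), (195, 0)]
178 ..............+++++++++++++++++++++++++++.....+++++++++++++++++++..+++++++++++++++++.....................
180 .............++++++++++++#+#######+++++++.....+++++++++++++++++++....++++++++++++++++....................
182 .........+++++++++++++++++###+++++++++++++....+++++++++++++++++++++..............++++....................
184 ........+++++++++++++++++++++++++++++++++++++++++++++++++++++++++++...............+++....................
186 ........+++++++++++++++++++++++++++++++++++++++++++++++++++++++++++...............+++....................
188 ...+++++....+++++++++++++++++++++++++++++++++++++++++++++++++++++++.................+....................
190 .+++++++...+++++++++++++++++++++++++++++++++++++++++++++++++++++++++...............++....................
192 ++++++++..++++++++++++++++++++++++++++
[... 1522 characters left out ...]
++++++++++++++++++++++++++++++++++++++++++######+++........+++++.....................
222 .+++###++++..++++++++++++++++++++++++++++++++++++++++++++++++++#####+++........+++++.....................
224 .++++++#+++...++++++++++++++++++++++++++++++++++++++++++....+++#####++++.......++++......................
226 ..+++++++++....+++++++++++++++++++++++++++++++....+.++......+++######+++.................................
228 ..++++#+++++.....++++++++++++..+.........++++...++++++.......+++#####+++.................................
230 ...+++++++++..............................+#++...............+++######++.................................
[[245.8, 218.1], [216.1, 218.7], [246.0, 197.4], [216.5, 198.0]]
```

The soap is set down in the bay at about (0.516, 0.183). Next I'll go back to the knee handle to break the stay.

>>> carry_out --motion "-0.15 0 -0.06 0; -0.3 0 -0.06 0; -0.46 0.1 -0.06 0; -0.46 0.25 -0.06 0; -0.46 0.4 -0.06 0; -0.46 0.55 -0.06 0; -0.46 0.68 -0.06 0; -0.46 0.68 -0.06 0" --grip -0.28

```text
time: 38.8
tool_pos: [0.5426, 0.0541, 0.215]
ee_rot: [-3.141, -0.0, 1.557]
wrist_force: [0.9, -0.2, 0.9]
width: 0.034
finger_force: 0.0
```

```bash
python3 - <<'E'
from h import *
from bench import snapshot
import cv2
plan((.5413,.0535,.1085,1.558))
S=snapshot("side")["image"].astype(int);cv2.imwrite("pics/s10.png",S[:,:,::-1].astype(np.uint8))
T=snapshot("top")["image"].astype(int);cv2.imwrite("pics/t10.png",T[:,:,::-1].astype(np.uint8))
a=cv2.imread("pics/a5.png") 
# dark handle + soap rows in side image
for v in range(160,186): print(v," ".join("%3d"%S[v,u].sum() if 0 else ("K" if S[v,u].sum()<110 else "Y" if (S[v,u,0]>150 and S[v,u,2]<110) else "B" if S[v,u,2]>S[v,u,0]+5 else "p" if S[v,u,0]>190 else ".") for u in range(296,345)))
print(proj("side",(.541,.05,.135)),[proj("side",(.516+i*.03,.183-.0425,.036)).round(1).tolist() for i in(-1,1)])
E
```

```text
t 38.8 tcp [0.5426 0.0541 0.215 ] yaw 1.557
[-0.005 -0.008  0.71  -0.   ]
160 . Y . . . . . . . . . . . . . . . . . . . . . . Y Y Y Y Y Y . . . . . . . . Y Y . . . . . . . . .
161 . Y . . . . . . . . . . . . . . . . . . . . . . Y Y Y Y Y . . . . . . . . . . Y . . . . . . . . .
162 . Y . . . . . . . . . . . . . . . . . . . . . Y Y Y Y Y . . . . . . . . . . Y p Y . . . . Y Y Y Y
163 Y Y . . . . . . . . . . . . . . . . . . . . Y Y Y Y Y . . . . . . . . . . . Y Y Y . . . . . Y Y Y
164 Y Y . . . . . . . . . . . . . . . . . . Y Y Y Y Y Y . . . . . . . . . . . . . Y Y . . . . . Y Y Y
165 Y Y . . . . . . . . . . . . . . . . . . . . . . Y . . . . . . . . . . . . . . Y . . . . . . Y Y Y
166 Y Y . . . . . . . . . . . . . . . . . Y Y . . . . . . . . . . . . . . . . . . Y Y . . . . . Y Y Y
167 Y p . . . . . . . . . . . . . . . . . Y Y . . . . . . . . . . . . . . . . . . Y p Y . . . . Y Y Y
168 Y Y . . . . . . . . . . . . . Y p p p Y Y . . . . . . . . . . . . . . . . . . Y Y . . . . . Y Y Y
169 Y Y . . . . . . . . . . . . p p p p p Y Y . . K p p p . . . . . . . . . . . . . Y Y . . . Y Y Y Y
170 Y 
[... 986 characters left out ...]
. . . . . . . . Y Y Y Y Y Y
180 . . . . . . . . . . . Y Y Y Y . . . . . . . . . . . . . . . . . . . . . . . . . . . . Y Y Y Y Y Y
181 . . . . . . . . . . Y Y Y Y . . . . . . . . . . . . . . . . . . . . . . . . . . . . Y Y Y Y Y Y Y
182 . . . . . . . . . Y Y Y Y . . . . . . . . . . . . . . . . . . . . . . . . . . . . . Y Y Y Y Y Y Y
183 . . . . . . . . . Y Y Y Y . . . . . . . . . . . . . . . . . . . . . . . . . . . . . Y Y Y Y Y Y Y
184 . . . . Y Y p p p Y Y Y . . . . . . . . . . . . . . . . . . . . . . . . . . . . . . Y Y Y Y Y Y Y
185 . . . . . Y Y Y Y Y Y Y . . . . . . . . . . . . . . . . . . . . . . . . . . . . . . Y Y Y Y Y Y Y
[318.39373235 168.77870707] [[303.5, 184.2], [318.3, 184.4]]
```

>>> carry_out --motion "-0.005 -0.008 0.12 0; -0.005 -0.008 0.27 0; -0.005 -0.008 0.42 0; -0.005 -0.008 0.54 0; -0.005 -0.008 0.62 0; -0.005 -0.008 0.69 0; -0.005 -0.008 0.71 0; -0.005 -0.008 0.71 0"

```text
time: 39.7
tool_pos: [0.5399, 0.0529, 0.1095]
ee_rot: [3.142, 0.0, 1.557]
wrist_force: [0.6, -0.4, 0.3]
width: 0.0341
finger_force: 0.0
```

>>> carry_out --motion "0 0 0 0; 0 0 0 0; 0 0 0 0; 0 0 0 0; 0 0 0 0; 0 0 0 0; 0 0 0 0; 0 0 0 0" --grip -1

```text
time: 40.5
tool_pos: [0.5416, 0.0528, 0.1103]
ee_rot: [3.137, 0.0, 1.557]
wrist_force: [5.6, -0.5, 0.3]
width: 0.0133
finger_force: 30.0
```

>>> carry_out --motion "0 0.03 0.021 0; 0 0.06 0.043 0; 0 0.09 0.067 0; 0 0.115 0.09 0; 0 0.14 0.113 0; 0 0.16 0.132 0; 0 0.175 0.15 0; 0 0.175 0.15 0"

```text
time: 41.3
tool_pos: [0.5675, 0.0527, 0.0883]
ee_rot: [3.139, -0.0, 1.557]
wrist_force: [3.7, 0.8, 3.0]
width: 0.0128
finger_force: 30.0
```

The stay is broken. I'll release it, go over to the bar, and check numerically where the bar is.

>>> carry_out --motion "0 -0.01 0 0; 0 -0.01 0 0; 0 -0.01 0 0; 0 -0.01 -0.15 0; 0 -0.01 -0.35 0; 0 -0.01 -0.55 0; 0 -0.01 -0.75 0; 0 -0.01 -0.95 0" --grip -0.3

```text
time: 42.1
tool_pos: [0.5635, 0.0525, 0.2295]
ee_rot: [-3.138, 0.0, 1.557]
wrist_force: [-0.4, -0.3, 0.0]
width: 0.0328
finger_force: 0.0
```

>>> carry_out --motion "0 -0.15 -0.15 0; 0 -0.3 -0.3 0; 0.05 -0.45 -0.45 0; 0.2 -0.5 -0.6 0; 0.4 -0.5 -0.65 0; 0.6 -0.5 -0.65 0; 0.8 -0.5 -0.65 0; 0.95 -0.5 -0.65 0"

```text
time: 42.9
tool_pos: [0.4906, 0.1974, 0.3259]
ee_rot: [-3.139, 0.001, 1.558]
wrist_force: [-0.6, 0.3, 0.1]
width: 0.0332
finger_force: 0.0
```

```bash
python3 - <<'E'
from h import *
from bench import snapshot
import cv2
plan((.608,.239,.33,1.558),(.608,.239,.267,1.558))
S=snapshot("side")["image"].astype(int);cv2.imwrite("pics/s11.png",S[:,:,::-1].astype(np.uint8))
T=snapshot("top")["image"].astype(int);cv2.imwrite("pics/t11.png",T[:,:,::-1].astype(np.uint8))
for v in range(106,136): print(v,"".join("Y" if (S[v,u,0]>170 and S[v,u,1]>130 and S[v,u,2]<110) else "." for u in range(318,356)))
for a in(1.4,1.45,1.5): 
  b=(.6245-.208*np.cos(a)+.006*np.sin(a),.085+.208*np.sin(a)+.006*np.cos(a)); print(a,b,proj("side",(b[0],.196,b[1])),proj("side",(b[0],.284,b[1])))
E
```

```text
t 42.9 tcp [0.4906 0.1974 0.3259] yaw 1.558
[ 0.288  0.779 -0.03  -0.   ]
[ 0.288  0.78   0.39  -0.   ]
106 ......................................
107 ......................................
108 ......................................
109 ......................................
110 ......................................
111 ......................................
112 ......................................
113 .................Y....................
114 ...................Y..................
115 ...................Y..................
116 .................Y.Y..................
117 ......................................
118 ....................Y.................
119 ..................YY..................
120 .................YYY..................
121 .................YYY..................
122 .................YYY..................
123 .................YYY..................
124 ...................Y..................
125 ..................YY..................
126 ...................Y..................
127 ...................Y..................
128 ...................Y..................
129 ......................................
130 .....................Y................
131 ......................................
132 ......................................
133 ...............Y......................
134 ...............Y......Y...............
135 ......Y.......YY......Y...............
1.4 (np.float64(0.5950595326566808), np.float64(0.29099334669500115)) [332.24576469 118.92880427] [331.00831106 114.08554491]
1.45 (np.float64(0.6053917019178133), np.float64(0.2922073187520226)) [334.88908643 118.67538521] [333.52729166 113.84361358]
1.5 (np.float64(0.6157716319727421), np.float64(0.29290338042364955)) [337.53899732 118.55325315] [336.05270997 113.72738475]
```

>>> carry_out --motion "0.05 0.1 -0.03 0; 0.1 0.2 -0.03 0; 0.15 0.35 -0.03 0; 0.2 0.5 -0.03 0; 0.25 0.62 -0.03 0; 0.29 0.72 -0.03 0; 0.29 0.79 -0.03 0; 0.29 0.79 -0.03 0"

```text
time: 43.8
tool_pos: [0.6115, 0.2365, 0.3292]
ee_rot: [-3.138, 0.002, 1.555]
wrist_force: [0.4, -0.5, -0.6]
width: 0.033
finger_force: 0.0
```

>>> carry_out --motion "0 0 0.06 0; 0 0 0.14 0; 0 0 0.22 0; 0 0 0.3 0; 0 0 0.36 0; 0 0 0.41 0; 0 0 0.41 0; 0 0 0.41 0"

```text
time: 44.6
tool_pos: [0.6106, 0.2378, 0.2701]
ee_rot: [3.141, 0.0, 1.557]
wrist_force: [0.6, -0.2, 0.9]
width: 0.0335
finger_force: 0.0
```

>>> carry_out --motion "0 0 0 0; 0 0 0 0; 0 0 0 0; 0 0 0 0; 0 0 0 0; 0 0 0 0; 0 0 0 0; 0 0 0 0" --grip -1

```text
time: 45.4
tool_pos: [0.6109, 0.2379, 0.2704]
ee_rot: [3.141, -0.0, 1.557]
wrist_force: [0.3, -0.1, 3.0]
width: 0.009
finger_force: 30.0
```

```bash
python3 - <<'E'
from h import *
from bench import robot
plan(); x=robot.get_obs()["tool_pos"][0]
from scipy.optimize import brentq
a0=brentq(lambda a:.6246-.208*np.cos(a)+.006*np.sin(a)-x,1.2,1.57); print("a0",a0)
A=np.linspace(a0,-.0,33)
for s in range(0,32,8): print(); arc(.6246,.085,A[s+1:s+9],A[s])
E
```

```text
t 45.4 tcp [0.6109 0.2379 0.2704] yaw 1.557
a0 1.4760722372900503

1.43 0 -0.064 0.006 0
1.384 0 -0.127 0.014 0
1.338 0 -0.19 0.026 0
1.292 0 -0.252 0.04 0
1.245 0 -0.314 0.058 0
1.199 0 -0.375 0.078 0
1.153 0 -0.435 0.101 0
1.107 0 -0.493 0.126 0

1.061 0 -0.057 0.028 0
1.015 0 -0.113 0.059 0
0.969 0 -0.168 0.093 0
0.923 0 -0.221 0.129 0
0.876 0 -0.272 0.167 0
0.83 0 -0.322 0.208 0
0.784 0 -0.369 0.25 0
0.738 0 -0.414 0.296 0

0.692 0 -0.043 0.047 0
0.646 0 -0.084 0.096 0
0.6 0 -0.123 0.147 0
0.554 0 -0.16 0.2 0
0.507 0 -0.194 0.254 0
0.461 0 -0.225 0.31 0
0.415 0 -0.254 0.367 0
0.369 0 -0.28 0.425 0

0.323 0 -0.023 0.06 0
0.277 0 -0.044 0.12 0
0.231 0 -0.062 0.182 0
0.185 0 -0.077 0.244 0
0.138 0 -0.089 0.307 0
0.092 0 -0.098 0.37 0
0.046 0 -0.104 0.434 0
-0.0 0 -0.108 0.497 0
```

Gripped again, so I'll lower the lid gently along the arc.

>>> carry_out --motion "0 -0.064 0.006 0; 0 -0.127 0.014 0; 0 -0.19 0.026 0; 0 -0.252 0.04 0; 0 -0.314 0.058 0; 0 -0.375 0.078 0; 0 -0.435 0.1 0; 0 -0.493 0.126 0"

```text
time: 46.2
tool_pos: [0.5358, 0.2385, 0.2503]
ee_rot: [-3.141, 0.001, 1.557]
wrist_force: [0.9, -1.8, -0.4]
width: 0.009
finger_force: 30.0
```

>>> carry_out --motion "0 -0.057 0.028 0; 0 -0.113 0.059 0; 0 -0.168 0.093 0; 0 -0.221 0.129 0; 0 -0.272 0.167 0; 0 -0.322 0.208 0; 0 -0.369 0.25 0; 0 -0.414 0.296 0"

```text
time: 47.0
tool_pos: [0.474, 0.2398, 0.2061]
ee_rot: [-3.141, 0.0, 1.557]
wrist_force: [0.5, -2.2, -0.0]
width: 0.0092
finger_force: 30.0
```

>>> carry_out --motion "0 -0.043 0.047 0; 0 -0.084 0.096 0; 0 -0.123 0.147 0; 0 -0.16 0.2 0; 0 -0.194 0.254 0; 0 -0.225 0.31 0; 0 -0.254 0.367 0; 0 -0.28 0.425 0"

```text
time: 47.8
tool_pos: [0.4323, 0.2407, 0.1421]
ee_rot: [-3.142, -0.001, 1.557]
wrist_force: [0.6, -0.1, -0.6]
width: 0.0094
finger_force: 30.0
```

>>> carry_out --motion "0 -0.023 0.06 0; 0 -0.044 0.12 0; 0 -0.062 0.182 0; 0 -0.077 0.244 0; 0 -0.089 0.307 0; 0 -0.098 0.37 0; 0 -0.103 0.42 0; 0 -0.106 0.45 0"

```text
time: 48.6
tool_pos: [0.4169, 0.2409, 0.0745]
ee_rot: [3.142, -0.001, 1.557]
wrist_force: [1.6, 2.5, -0.2]
width: 0.009
finger_force: 30.0
```

>>> carry_out --motion "0 0 0.01 0; 0 0 0.02 0; 0 0 0.03 0; 0 0 0.04 0; 0 0 0.05 0; 0 0 0.06 0; 0 0 0.06 0; 0 0 0.06 0"

```text
time: 49.4
tool_pos: [0.4167, 0.2409, 0.0688]
ee_rot: [3.141, -0.001, 1.557]
wrist_force: [-4.9, 2.3, 9.9]
width: 0.0089
finger_force: 30.0
```

>>> carry_out --motion "0 0.005 0.01 0; 0 0.005 0.015 0; 0 0.005 0.015 0; 0 0.005 0.015 0; 0 0.005 0.015 0; 0 0.005 0.015 0; 0 0.005 0 0; 0 0.005 -0.02 0"

```text
time: 50.2
tool_pos: [0.4167, 0.2409, 0.0695]
ee_rot: [-3.14, -0.001, 1.557]
wrist_force: [-1.5, 3.8, -2.5]
width: 0.0086
finger_force: 30.0
```

>>> carry_out --motion "0 0 0 0; 0 0 0 0; 0 0 0 0; 0 0 -0.1 0; 0 0 -0.25 0; 0 -0.1 -0.4 0; 0 -0.3 -0.6 0; 0 -0.5 -0.8 0" --grip -0.36

```text
time: 51.0
tool_pos: [0.3419, 0.2408, 0.1897]
ee_rot: [-3.141, 0.002, 1.555]
wrist_force: [0.5, 1.4, 0.1]
width: 0.0303
finger_force: 0.0
```

```bash
python3 - <<'E'
from h import *
from bench import snapshot
import cv2
plan()
S=snapshot("side")["image"];cv2.imwrite("pics/s12.png",S[:,:,::-1])
S0=cv2.imread("pics/side0.png")[:,:,::-1]
d=(np.abs(S.astype(int)-S0.astype(int)).sum(2)>80)
for n,r in dict(chest=(294,342,153,197),globe=(352,380,230,255),tape=(335,370,205,235),spool=(354,384,258,282),bell=(303,340,260,295),small=(322,345,196,215),rack=(276,320,232,252)).items():
  u0,u1,v0,v1=r; print(n,int(d[v0:v1,u0:u1].sum()),"of",(u1-u0)*(v1-v0))
T=snapshot("top")["image"];T0=cv2.imread("pics/top0.png")[:,:,::-1]
e=(np.abs(T.astype(int)-T0.astype(int)).sum(2)>80)
for n,r in dict(right_lid=(235,285,165,235),globe=(385,412,138,165),tape=(328,368,140,178),spool=(424,456,138,168),bell=(443,478,180,212)).items():
  u0,u1,v0,v1=r; print("top",n,int(e[v0:v1,u0:u1].sum()))
E
```

```text
t 51.0 tcp [0.3419 0.2408 0.1897] yaw 1.555
chest 1 of 2112
globe 0 of 700
tape 0 of 1050
spool 0 of 720
bell 0 of 1295
small 0 of 437
rack 273 of 880
top right_lid 0
top globe 0
top tape 0
top spool 0
top bell 0
```

The chest looks the same as at the start, so the lid is fully shut and the stay folded. The bystanders haven't moved and the rack is empty. Before handing in, I'll check that the blue soap isn't still out on the table.

```bash
python3 - <<'E'
import cv2,numpy as np
from bench import robot
S=cv2.imread("pics/s12.png").astype(int);S0=cv2.imread("pics/side0.png").astype(int)
d=(np.abs(S-S0).sum(2)>80); print("table changes outside rack",int(d[205:225,280:320].sum()))
print(robot.close_job())
E
```

```text
table changes outside rack 0
the job is handed in; nothing more can be done
None
```

The job is handed in: I locked the stay, laid the blue soap flat on the table, let it go, then set it in the right-hand bay; I broke the stay and lowered the lid fully shut, with the other things unmoved, but the soap's last fall to flat was uncontrolled and I had no clear picture of it in the bay.

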